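# Change the tin boxed in at the back of the bench tray

### The arm

A 7-joint arm with a two-finger parallel gripper is mounted at the origin on a cart in front of the work surface, level with it; the furniture and walls round the work are solid. World frame = base frame: x ahead of the robot, y to its left, z up, the work surface at z = 0. Lengths are in m, angles in rad, forces in N, time in s.
With the tool pointing down it reaches from about 0.375 to 0.925 m from the base axis. Payload 3.1 kg.
Tool frame: the origin (TCP) lies between the finger pads; the fingertips stand 19 mm ahead of it and the grasp point (between the pads) is the TCP; z points along the fingers, y is the line along which they close (so a half turn about z gives the same grasp; the last joint's range is limited). The gripper opens to 85 mm and grips with 20 to 120 N. Pads are 22 mm wide; open, the fingers measure 114 mm over their backs; the gripper's body (76 mm by 85 mm) begins 54 mm behind the grasp point. The pads swing forward as they close: fully open they stand 13 mm farther back than shut.
Start: joints at [1.151, 0.383, 0.044, 1.598, -0.018, 1.161, -0.05], TCP at [0.206, -0.617, 0.221] pointing down, gripper open.
Joint ranges: [-2.61, 2.61], [-0.41, 2.15], [-1.48, 1.57], [0, 2.5], [-1.57, 4.71], [0.05, 1.97], [-2.85, 2.85]. Speed limits (rad/s): [2.79, 2.79, 3.14, 3.14, 3.14, 3.14, 3.14].

### API

Orientations are given as a unit quaternion [x, y, z, w].
In Python, from bench import move_ptp, movel, move_j, move_gripper, pause, inverse_kinematics, read_camera, camera_params, MotionError, sign_off, look_for, tip_of, read_time_s, read_qpos, read_joint_vel, read_effort, read_eef_pos, read_tcp_rot, read_ft_force, read_ft_torque, read_finger_gap, read_grasp_force gives the robot as it stands. Calls block until the motion is done:
- move_ptp(position, orientation): joint-space move of the TCP to a pose.
- movel(position, orientation=None, speed=0.15): straight line of the TCP; orientation=None keeps the orientation; speed is the mean speed in m/s.
- move_j(angles): joint-space move.
- move_gripper(opening, effort=None): finger opening in m; effort is the grip in N (None keeps the last); returns when the fingers have stopped.
- pause(seconds).
- inverse_kinematics(position, orientation): joint angles nearest the present ones, or None.
- read_camera(name): name is "side" or "top"; returns the picture (420x560x3 uint8, red, green, blue); there is no depth.
- camera_params(name): a dict with "K" (3x3 intrinsics, pixels), "dist_coeffs" ([k1, k2, p1, p2, k3] as OpenCV has them; the pictures are not rectified), "camera_from_world" (4x4, takes a point from world to camera coordinates). Camera axes: x right, y down, z forward; pixel columns grow to the right and rows downward; lengths in m; the calibration is good to about 2 mm. A picture is of the moment at which its call begins. camera_params takes no time and is no camera call.
A pose or a line that the arm cannot do raises MotionError and nothing moves.
- sign_off(): hands the job in; it is judged then, once.
Trained networks look in the newest picture that a camera, given by its name, has taken for a name from the list of things; names that differ only in an ending like _2 or _b are one class to them, and where a whole thing is asked for, a point or a joint stands for the part that bears it (a point fixed in the world has none). Each returns a list of dicts, best first, with "confidence" (0 to 1); they miss things now and then, are a little off and sometimes report something else, mostly with a low value. They report only what shows in the picture. A call takes as long as a camera call. They do not tell look-alikes from the thing itself.
- look_for(camera, name): "at" ([column, row] in pixels, amid what is visible of it).
- tip_of(camera, name): "at" ([column, row] in pixels: a listed point, or the origin of a listed thing).
Readings, each from a call of its own:
- read_time_s(): time.
- read_qpos(): joint angles.
- read_joint_vel(): joint speeds.
- read_effort(): joint torques, N m.
- read_eef_pos(): TCP position.
- read_tcp_rot(): TCP orientation.
- read_ft_force(): force on the tool from outside, world axes, zero at the start.
- read_ft_torque(): the same for the moment, N m.
- read_finger_gap(): finger opening in m.
- read_grasp_force(): force on a finger pad.
Only numpy, scipy, OpenCV 4.12 (cv2) and the standard library are available. Lean on these libraries where they do the work, as an engineer would, in place of code of your own. Each camera call takes 0.05 s, during which the arm holds its last target. There are 200 camera calls.

### The job

In the brown wooden tray the tin of scrap is boxed in between the loupe and the graver handle: first stand both of those aside on the pale wooden board, then move the scrap tin to the middle of the balance's pan, and set the tin of brass screws in its place on the felt spot. Then put the loupe and the handle each back where it stood in the tray at the start. Keep everything upright and leave the slate stick lying in the tray as it is.

Things in the scene. Friction and masses are not known exactly. Their poses are not given: they have to be found in the camera images.
- loupe: black lens barrel lying on its side, 42 x 42 x 42 mm (to be grasped like a box of that size with its sides along its x and y); origin at the centre of its underside, z up. At the start it stands in the tray on one side of the scrap tin (left or right varies); where it stands then is where it must return, facing as it likes.
- handle: brown turned wooden graver handle standing upright, round, 31 mm across, 49 mm tall, foot 28 mm across; fullest and best gripped about 30 mm above its underside; origin at the centre of its underside, z up. At the start it stands in the tray on the other side of the scrap tin; where it stands then is where it must return.
- scrap_tin: low round open metal tin with coloured scrap pieces, 42 mm across, 11 mm tall; origin at the centre of its underside, z up. Starts on the felt spot in the tray, with only 8 to 15 mm to its neighbours and about 8 mm to the rim behind, too little for a finger.
- screw_tin: round open metal tin with small brass screws, 44 mm across, 17 mm tall; origin at the centre of its underside, z up. Starts standing alone on the bench, towards its back, on the left or on the right (the balance stands on the other side). Behind the middle of the bench a lamp stand reaches forward over the surface: swing between left and right nearer to the robot, not along the back.
- tray: fixed wooden tray, 128 mm along its x, 184 mm along its y; floor 9 mm thick, rim 6 mm thick and 26 mm high above the bench; origin at the centre of its underside, x towards its back, z up. The felt spot lies at x = +28, y = 0 mm; loupe and handle stand near x = -4, y = +51 and -51 mm; the slate stick lies along y at x = -45 mm.
- tray_spot (a point): centre of the round grey felt spot, 52 mm across, on the tray's floor (9 mm above the bench), flat; axes as the tray's.
- board: fixed flat pale wooden board, 130 mm along its x, 180 mm along its y, 10 mm thick, lying on the bench and empty; origin at the centre of its underside, z up.
- scale_pan (a point): centre of the top face of the round steel pan, 74 mm across, of a small grey bench balance (body 80 x 126 mm, 16 mm high); the pan's face is 22 mm above the bench; x and y along the balance's short and long sides, z up. The balance is fixed.
- slate: grey slate stick, 14 x 105 x 7 mm, lying loose in the tray along the rim in front of loupe and handle; origin at the centre of its underside, y along its length. To be left as it is.
Things that resemble listed ones, but are neither listed nor needed, are in the scene too. What is shaped like the handle but orange is not meant.

How it is judged:
On the way, in this order (a step that is already met when the one before it is completed fails the run):
1. loupe and handle both stand released on the pale wooden board, the scrap tin still in its place (x of loupe in the frame of board between -0.058 and 0.058 m and y of loupe in the frame of board between -0.08 and 0.08 m and z of loupe in the frame of board between 0.007 and 0.015 m and angle between each of loupe, handle's own z axis and vertical below 0.15 rad and linear speed of each of loupe, handle below 0.02 m/s and contact force between each of loupe, handle and the fingers below 0.05 N and x of handle in the frame of board between -0.058 and 0.058 m and y of handle in the frame of board between -0.08 and 0.08 m and z of handle in the frame of board between 0.007 and 0.015 m and distance of scrap_tin from where it was at the start of the episode below 0.015 m), for 0.2 s.
2. the scrap tin stands released on the middle of the balance's pan, loupe and handle still on the board (horizontal distance between scrap_tin and scale_pan below 0.013 m and distance between scrap_tin and scale_pan below 0.014 m and angle between scrap_tin's own z axis and vertical below 0.1 rad and linear speed of each of scrap_tin, loupe, handle below 0.02 m/s and contact force between each of scrap_tin, loupe, handle and the fingers below 0.05 N and x of loupe in the frame of board between -0.058 and 0.058 m and y of loupe in the frame of board between -0.08 and 0.08 m and z of loupe in the frame of board between 0.007 and 0.015 m and angle between each of loupe, handle's own z axis and vertical below 0.15 rad and x of handle in the frame of board between -0.058 and 0.058 m and y of handle in the frame of board between -0.08 and 0.08 m and z of handle in the frame of board between 0.007 and 0.015 m), for 0.2 s.
3. the screw tin stands released on the felt spot, loupe and handle still on the board (horizontal distance between screw_tin and tray_spot below 0.013 m and distance between screw_tin and tray_spot below 0.014 m and angle between screw_tin's own z axis and vertical below 0.1 rad and linear speed of each of screw_tin, loupe, handle below 0.02 m/s and contact force between each of screw_tin, loupe, handle and the fingers below 0.05 N and x of loupe in the frame of board between -0.058 and 0.058 m and y of loupe in the frame of board between -0.08 and 0.08 m and z of loupe in the frame of board between 0.007 and 0.015 m and angle between each of loupe, handle's own z axis and vertical below 0.15 rad and x of handle in the frame of board between -0.058 and 0.058 m and y of handle in the frame of board between -0.08 and 0.08 m and z of handle in the frame of board between 0.007 and 0.015 m), for 0.2 s.
4. loupe and handle stand released where they stood at the start (distance of each of loupe, handle from where it was at the start of the episode below 0.013 m and angle between each of loupe, handle's own z axis and vertical below 0.12 rad and linear speed of each of loupe, handle below 0.02 m/s and contact force between each of loupe, handle and the fingers below 0.05 N), for 0.2 s.
At the end, for the whole second after the job is handed in: The scrap tin stands flat within 13 mm of the middle of the balance's pan, the screw tin flat within 13 mm of the middle of the felt spot, the loupe and the handle upright within 13 mm of where each stood at the start, the slate stick within 15 mm of where it lay; all released and at rest (all of step 4 and horizontal distance between scrap_tin and scale_pan below 0.013 m and distance between scrap_tin and scale_pan below 0.014 m and angle between each of scrap_tin, screw_tin's own z axis and vertical below 0.1 rad and linear speed of each of scrap_tin, screw_tin below 0.02 m/s and contact force between each of scrap_tin, screw_tin and the fingers below 0.05 N and horizontal distance between screw_tin and tray_spot below 0.013 m and distance between screw_tin and tray_spot below 0.014 m and distance of slate from where it was at the start of the episode below 0.015 m); the robot touches nothing.
It fails at once if a loupe, handle or tin is tipped by more than about 35 degrees (angle between any of loupe, handle, scrap_tin, screw_tin's own z axis and vertical above 0.6 rad).
It fails at once if the slate stick is shifted by more than 25 mm (distance of slate from where it was at the start of the episode above 0.025 m).
It also fails if it takes over 144 s, if anything falls off the work surface, if the arm or the gripper's body presses on something with over 40 N, if the wrist force passes 120 N, or if a joint passes its speed limit or range.

## Working session

There is one attempt and no reset: what is moved stays moved. The work goes in short steps, each a Python script; the robot and the scene stay as the last script left them, time stands still between calls to the robot, and variables do not carry over. Pictures are saved under pics/ and viewed, at most 14 in all, crops included, and the job is handed in when it is done.

```bash
mkdir -p pics; ls
cat > h.py <<'E'
import numpy as np, cv2
from bench import *
def ray(cam,px):
    p=camera_params(cam);T=np.array(p["camera_from_world"]);R=T[:3,:3];t=T[:3,3]
    u=cv2.undistortPoints(np.array([[px]],float),np.array(p["K"]),np.array(p["dist_coeffs"]))[0,0]
    return -R.T@t, R.T@np.array([u[0],u[1],1.])
def at(cam,px,z):
    o,d=ray(cam,px);return o+d*(z-o[2])/d[2]
def proj(cam,P):
    p=camera_params(cam);T=np.array(p["camera_from_world"])
    return cv2.projectPoints(np.array(P,float).reshape(-1,1,3),cv2.Rodrigues(T[:3,:3])[0],T[:3,3],np.array(p["K"]),np.array(p["dist_coeffs"]))[0][:,0]
def snap(cam,f=None):
    im=read_camera(cam)
    if f: cv2.imwrite('pics/'+f,cv2.cvtColor(im,cv2.COLOR_RGB2BGR))
    return im
E
python3 - <<'E'
from h import *
np.set_printoptions(precision=4,suppress=True)
Z=dict(loupe=.009,handle=.009,scrap_tin=.009,screw_tin=0,tray=0,tray_spot=.009,board=0,scale_pan=.022,slate=.009)
for c in("top","side"):
    snap(c,c+'0.png'); o,_=ray(c,[280,210]); print(c,o)
    for n,z in Z.items():
        for f in (tip_of,look_for):
            if f is look_for and n in("tray_spot","scale_pan"): continue
            print(n,f.__name__,[(np.round(r["at"]).tolist(),round(r["confidence"],2),at(c,r["at"],z)[:2]) for r in f(c,n)[:3]])
print(read_time_s(),read_tcp_rot())
E
```

```text
pics
top [ 0.447  -0.0515  0.9119]
loupe call [([228.0, 245.0], 0.79, array([0.4418, 0.059 ]))]
loupe call [([227.0, 242.0], 0.82, array([0.4499, 0.062 ])), ([252.0, 238.0], 0.58, array([0.4588, 0.0072]))]
handle call [([321.0, 272.0], 0.57, array([ 0.3858, -0.1467])), ([378.0, 241.0], 0.41, array([ 0.4577, -0.2711]))]
handle call [([275.0, 239.0], 0.68, array([ 0.4568, -0.0446])), ([321.0, 276.0], 0.66, array([ 0.3773, -0.1459])), ([249.0, 261.0], 0.61, array([0.408, 0.012]))]
scrap_tin call [([250.0, 265.0], 0.69, array([0.3993, 0.0113])), ([247.0, 226.0], 0.5, array([0.4849, 0.0179])), ([275.0, 240.0], 0.5, array([ 0.4548, -0.044 ]))]
scrap_tin call [([250.0, 224.0], 0.56, array([0.4899, 0.0134]))]
screw_tin call [([386.0, 170.0], 0.5, array([ 0.6175, -0.2924])), ([252.0, 227.0], 0.18, array([0.483 , 0.0085]))]
screw_tin call [([386.0, 172.0], 0.51, array([ 0.6122, -0.2919])), ([257.0, 238.0], 0.38, array([ 0.4598, -0.0025]))]
tray call [([254.0, 242.0], 0.95, array([0.4501, 0.0042]))]
tray call []
tray_spot call [([252.0, 228.0], 0.8, array([0.4804, 0.0079]))]
board call [([382.0
[... 780 characters left out ...]
.0, 195.0], 0.41, array([ 0.6164, -0.3018])), ([287.0, 265.0], 0.25, array([0.4525, 0.0393]))]
screw_tin call [([276.0, 192.0], 0.54, array([ 0.6335, -0.3196]))]
tray call [([294.0, 258.0], 0.72, array([0.4526, 0.0087]))]
tray call [([287.0, 266.0], 0.68, array([0.4515, 0.0418]))]
tray_spot call [([279.0, 251.0], 0.6, array([0.4819, 0.0075]))]
board call [([332.0, 206.0], 0.87, array([ 0.4713, -0.279 ]))]
board call [([332.0, 207.0], 0.59, array([ 0.4706, -0.27  ]))]
scale_pan call []
slate call [([318.0, 259.0], 0.55, array([0.4031, 0.0133])), ([278.0, 195.0], 0.19, array([ 0.6085, -0.2755]))]
slate call [([317.0, 257.0], 0.56, array([0.408 , 0.0048]))]
1.7 [ 0.9871  0.1602  0.     -0.    ]
```

Run:
```python
import cv2
a=cv2.imread('pics/top0.png');print(cv2.imwrite('pics/top0c.png',cv2.resize(a[130:310,130:430],(800,480),interpolation=cv2.INTER_CUBIC)))
```

```text
True
```

View pics/top0c.png

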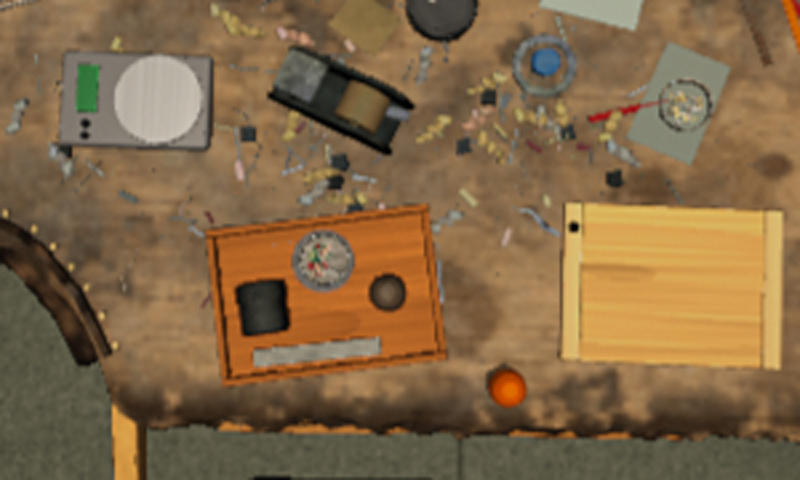

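View pics/side0.png

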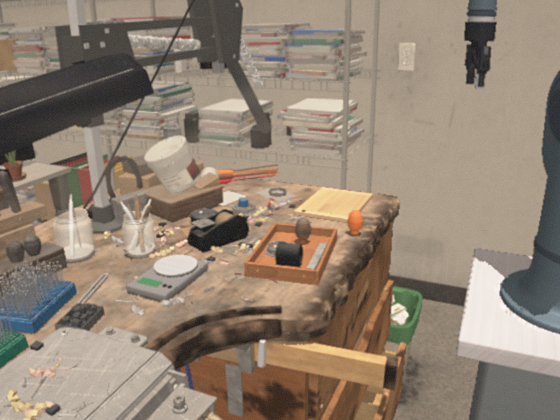

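View pics/top0.png

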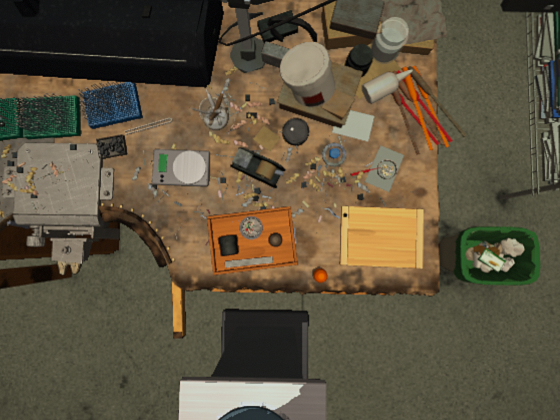

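```bash
cat > o.py <<'E'
from h import *
def ortho(cam,img,cx,cy,z,half=.06,s=.0005):
    n=int(2*half/s); # image up = +x, image left = +y
    r,c=np.mgrid[0:n,0:n]; X=cx+half-r*s; Y=cy+half-c*s
    m=proj(cam,np.stack([X,Y,np.full_like(X,z)],-1).reshape(-1,3)).reshape(n,n,2).astype(np.float32)
    return cv2.remap(img,m[...,0],m[...,1],cv2.INTER_CUBIC)
E
python3 - <<'E'
from o import *
np.set_printoptions(precision=4,suppress=True)
im=cv2.imread('pics/top0.png'); hsv=cv2.cvtColor(im,cv2.COLOR_BGR2HSV)
tiles=[]
for nm,cx,cy,z,h in [("loupe",.445,.06,.051,.05),("handle",.455,-.045,.039,.05),("scrap",.485,.01,.020,.05),
   ("screw",.615,-.292,.017,.05),("pan",.617,.14,.022,.06),("tray",.455,.004,.026,.12),("board",.46,-.28,.010,.12)]:
    o=ortho("top",im,cx,cy,z,h); t=cv2.resize(o,(260,260))
    for k in range(0,260,26): cv2.line(t,(k,0),(k,4 if k!=130 else 12),(0,0,255)); cv2.line(t,(0,k),(4 if k!=130 else 12,k),(0,0,255))
    cv2.putText(t,nm,(5,250),0,.5,(0,255,255),1); tiles.append(t)
s=cv2.imread('pics/side0.png')[215:285,240:345]; tiles.append(cv2.resize(s,(260,173),interpolation=cv2.INTER_CUBIC)); tiles[-1]=cv2.copyMakeBorder(tiles[-1],0,87,0,0,0)
tiles.append(tiles[0]*0)
cv2.imwrite('pics/m1.png',cv2.resize(np.vstack([np.hstack(tiles[:3]),np.hstack(tiles[3:6])]),(780,520)))
cv2.imwrite('pics/m2.png',np.hstack(tiles[6:9]))
E
```

```text
(no output)
```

View pics/m1.png

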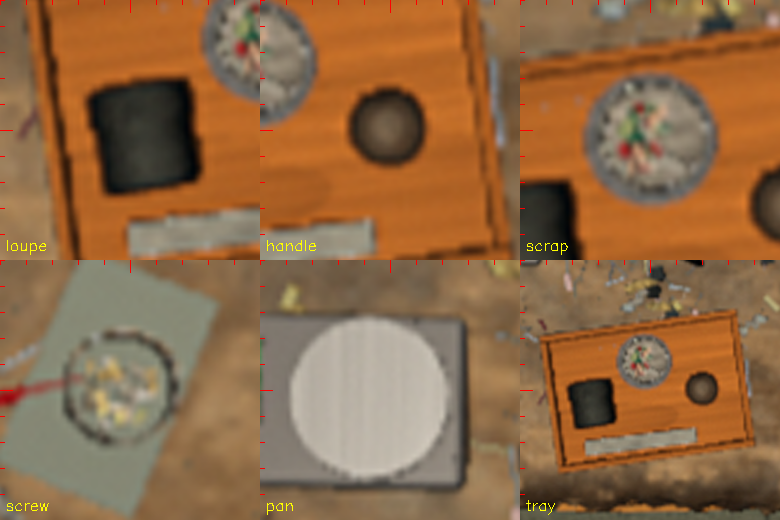

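View pics/m2.png

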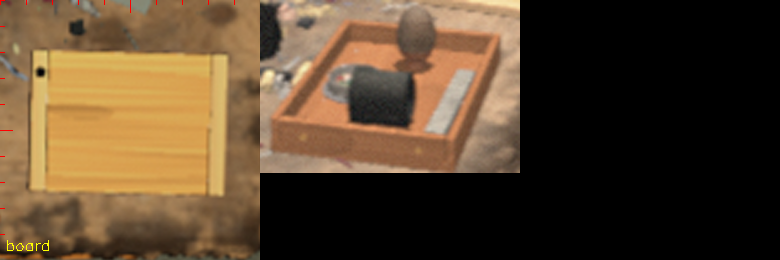

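```bash
cat >> h.py <<'E'
YAW=np.radians(8.2)
LOUPE=(.4428,.0563);HANDLE=(.457,-.0445);SPOT=(.482,.0095);SCREW=(.6162,-.2885);PAN=(.6138,.1497);BL=(.467,-.238);BH=(.467,-.318)
def quat(close):  # tool down, fingers closing along world heading `close`
    t=close+np.pi/2; c=[]
    return [[np.cos(a/2),np.sin(a/2),0,0] for a in (t,t-np.pi)]
HI=.2
def above(xy,close,z=HI):
    best=None
    for q in quat(close):
        j=inverse_kinematics([*xy,z],q)
        if j is not None and (best is None or abs(j[6])<abs(best[0][6])): best=(j,q)
    move_j(best[0]); return best[1]
def pick(xy,z,close,opening,effort=30):
    q=above(xy,close); move_gripper(opening); f0=np.array(read_ft_force())
    movel([*xy,z+.03],q,.15); movel([*xy,z],q,.04)
    print("dF",np.round(np.array(read_ft_force())-f0,1),"tcp",np.round(read_eef_pos(),4))
    move_gripper(0.,effort); print("gap",read_finger_gap(),"F",read_grasp_force())
    movel([*xy,z+.03],q,.06); movel([*xy,HI],q,.15); print("gap up",read_finger_gap(),read_grasp_force())
def place(xy,z,close,opening):
    q=above(xy,close); f0=np.array(read_ft_force())
    movel([*xy,z+.02],q,.15); movel([*xy,z],q,.03); pause(.2)
    print("place dF",np.round(np.array(read_ft_force())-f0,1),"gap",read_finger_gap())
    move_gripper(opening); movel([*xy,z+.04],q,.08); movel([*xy,HI],q,.2); print("t",read_time_s())
E
python3 - <<'E'
from h import *
above((.45,-.2),YAW)
pick(LOUPE,.041,YAW,.060)
place(BL,.043,YAW,.060)
snap("top","t1.png"); 
for n in("loupe","slate","scrap_tin"): print(n,[(r["at"],r["confidence"],at("top",r["at"],.009)[:2]) for r in tip_of("top",n)])
E
```

```text
dF [-0.4 -1.2  0.2] tcp [0.443  0.0564 0.0411]
gap 1.664614599245228e-05 F 0.0
gap up -0.00037940670066182163 0.0
place dF [ 0.8  0.1 -0.3] gap 0.00031766347379754843
t 14.2083
loupe [([227.1, 246.4], 0.92, array([0.43913142, 0.06175141]))]
slate [([252.5, 261.9], 0.81, array([0.40615528, 0.00489294]))]
scrap_tin [([250.8, 225.7], 0.73, array([0.48572045, 0.0104194 ]))]
```

Run:
```python
from h import *
above((.4428,.0563),YAW); move_gripper(.06); 
q=min(quat(YAW),key=lambda q:-abs(np.dot(q,read_tcp_rot())))
movel([.4428,.0563,.075],q)
s=snap("side"); t=snap("top")
a=cv2.resize(s[170:290,230:350],(390,390),interpolation=cv2.INTER_CUBIC);b=cv2.resize(t[190:290,180:280],(390,390),interpolation=cv2.INTER_CUBIC)
cv2.imwrite('pics/t2.png',cv2.cvtColor(np.hstack([a,b]),cv2.COLOR_RGB2BGR))
```

```text
(no output)
```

View pics/t2.png

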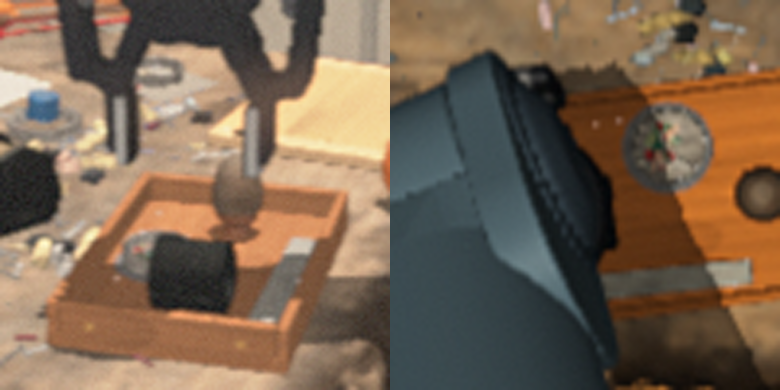

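Run:
```python
from h import *
c,s=np.cos(YAW),np.sin(YAW);x,y=LOUPE
print(read_eef_pos(),read_finger_gap())
for z in(.051,.056,.075,.085,.095,.105,.12):
    p=proj("side",[[x+.03*c,y+.03*s,z],[x,y,z],[x-.03*c,y-.03*s,z]]); print(z,np.round((p-[230,170])*3.25))
```

```text
[0.4439754  0.05642958 0.0760832 ] 0.060120338673093965
0.051 [[134. 233.]
 [189. 239.]
 [245. 244.]]
0.056 [[134. 225.]
 [189. 230.]
 [245. 236.]]
0.075 [[134. 191.]
 [189. 197.]
 [246. 202.]]
0.085 [[133. 174.]
 [189. 179.]
 [246. 184.]]
0.095 [[133. 156.]
 [189. 161.]
 [246. 166.]]
0.105 [[132. 138.]
 [189. 143.]
 [246. 148.]]
0.12 [[132. 111.]
 [188. 115.]
 [246. 120.]]
```

Run:
```python
from h import *
q=read_tcp_rot();print(q,read_qpos())
p=read_eef_pos(); movel([p[0],p[1],.2]); above((.50,-.2),0,.15); move_gripper(.06)
P=np.array(read_eef_pos());print(P,read_tcp_rot())
s=snap("side"); t=snap("top")
pts=[P+[.03,0,0],P+[-.03,0,0],P+[.03,0,-.019],P+[-.03,0,-.019]]
def crop(im,cam,n=100):
    uv=proj(cam,pts);c=uv.mean(0).astype(int);x0,y0=c-n//2
    o=cv2.resize(im[y0:y0+n,x0:x0+n],(390,390),interpolation=cv2.INTER_CUBIC)
    for i,(a,b) in enumerate((uv-[x0,y0]+.5)*390/n): cv2.circle(o,(int(a),int(b)),3,(255,0,0) if i<2 else (0,255,0),-1)
    return o
cv2.imwrite('pics/t3.png',cv2.cvtColor(np.hstack([crop(s,"side"),crop(t,"top")]),cv2.COLOR_RGB2BGR))
```

```text
[0.65477025 0.75582691 0.00078568 0.00098821] [ 0.42749545  0.27945794 -0.70074559  2.15984274  0.2567283   0.78002253
 -0.29484719]
[ 0.50073833 -0.197765    0.15067258] [7.05692790e-01 7.08517745e-01 3.67739419e-04 3.95810573e-04]
```

View pics/t3.png

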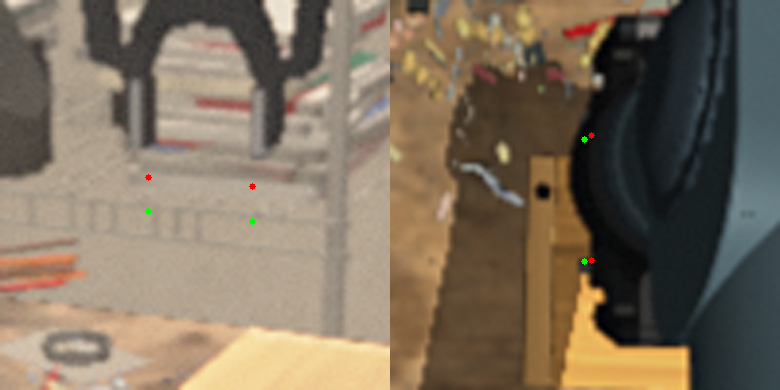

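Run:
```python
from h import *
move_gripper(.044); above((.47,-.278),0,.1)
q=read_tcp_rot(); q=min(quat(0),key=lambda a:-abs(np.dot(a,q)))
f0=np.array(read_ft_force()); z=.04; movel([.47,-.278,z],q,.1)
while z>-.03:
    z-=.0015; movel([.47,-.278,z],q,.03); f=np.array(read_ft_force())-f0
    if f[2]>3: break
P=np.array(read_eef_pos());print(z,P,f,read_finger_gap(),read_time_s())
s=snap("side")
pts=[[P[0]+d,P[1]+e,.010] for d in(-.022,.022) for e in(-.011,.011)]
uv=proj("side",pts);c=uv.mean(0).astype(int);n=80;x0,y0=c-n//2
o=cv2.resize(s[y0:y0+n,x0:x0+n],(480,480),interpolation=cv2.INTER_CUBIC)
for a,b in (uv-[x0,y0]+.5)*480/n: cv2.circle(o,(int(a),int(b)),2,(255,0,0),-1)
cv2.imwrite('pics/t4.png',cv2.cvtColor(o,cv2.COLOR_RGB2BGR))
movel([.47,-.278,.1],q,.15)
```

```text
-0.0035000000000000174 [ 0.47010789 -0.27806505 -0.00223693] [-3.73006623  1.48858737  8.38935828] 0.04402032665972991 27.9583
```

View pics/t4.png

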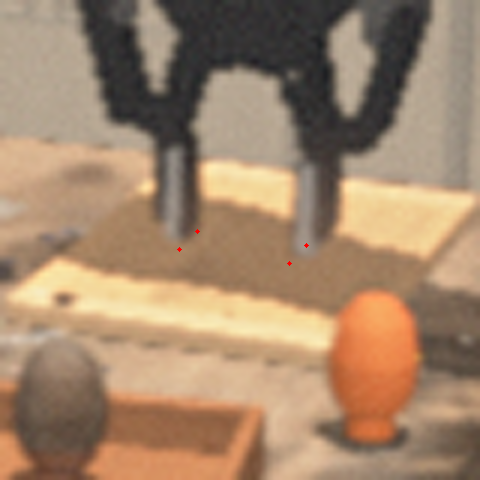

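```bash
sed -i 's/^    q=above(xy,close)\(.*\)$/    z=z-.031; q=above(xy,close)\1/' h.py; grep -n "z-.031" h.py
python3 - <<'E'
from h import *
q=above((.45,-.15),YAW)
pick(LOUPE,.041,YAW,.060)
if read_finger_gap()>.03:
    place(BL,.043,YAW,.060)
s=snap("side"); t=snap("top","t5.png")
a=cv2.resize(s[160:290,230:400],(510,390),interpolation=cv2.INTER_CUBIC)
cv2.imwrite('pics/t5.png',cv2.cvtColor(a,cv2.COLOR_RGB2BGR))
E
```

```text
29:    z=z-.031; q=above(xy,close); move_gripper(opening); f0=np.array(read_ft_force())
35:    z=z-.031; q=above(xy,close); f0=np.array(read_ft_force())
dF [-2.  -1.  -0.6] tcp [0.4429 0.0564 0.0101]
gap 0.041738833366658346 F 31.098872423171997
gap up 0.04190299847688167 30.817058086395264
place dF [-1.3 -0.6  0.4] gap 0.04170387293176263
t 40.2333
```

View pics/t5.png

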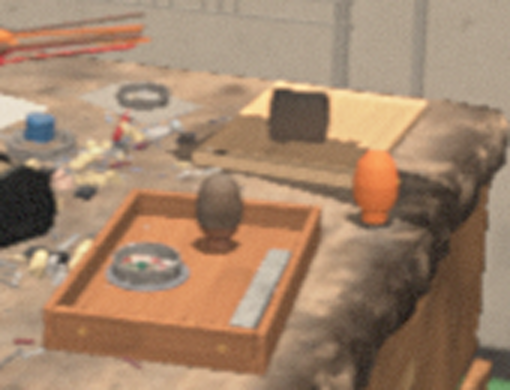

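Run:
```python
from h import *
pick(HANDLE,.041,YAW,.048)
if read_finger_gap()>.02: place(BH,.042,YAW,.048)
above((.45,.2),YAW)
s=snap("side"); t=snap("top")
a=cv2.resize(s[160:290,230:400],(390,298),interpolation=cv2.INTER_CUBIC)
b=cv2.resize(t[150:280,200:430],(390,220),interpolation=cv2.INTER_CUBIC); b=cv2.copyMakeBorder(b,0,78,0,0,0)
cv2.imwrite('pics/t6.png',cv2.cvtColor(np.hstack([a,b]),cv2.COLOR_RGB2BGR))
for n in("loupe","handle","scrap_tin","slate"): print(n,[(np.round(r["at"]),round(r["confidence"],2),at("top",r["at"],.01)[:2].round(4)) for r in tip_of("top",n)])
print(read_time_s())
```

```text
dF [-0.1 -0.3  0.8] tcp [ 0.4572 -0.0444  0.0101]
gap 0.028364488654800697 F 29.480523575052757
gap up 0.028502251989369363 29.572903871289782
place dF [-2.5  0.5  5.6] gap 0.028060518140192732
t 50.9083
loupe [(array([362., 234.]), 0.72, array([ 0.4709, -0.2353]))]
handle [(array([400., 238.]), 0.62, array([ 0.4647, -0.3198])), (array([321., 276.]), 0.58, array([ 0.3791, -0.146 ])), (array([382., 241.]), 0.31, array([ 0.4571, -0.2781]))]
scrap_tin [(array([248., 226.]), 0.57, array([0.4838, 0.0158]))]
slate [(array([254., 266.]), 0.73, array([0.3971, 0.0013])), (array([188., 169.]), 0.34, array([0.6098, 0.1534]))]
53.0833
```

View pics/t6.png

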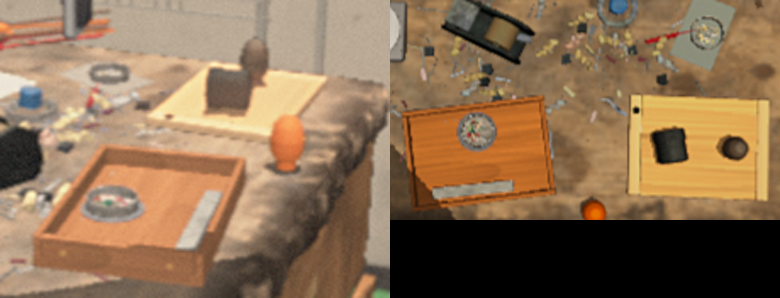

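Run:
```python
from h import *
pick(SPOT,.0305,YAW+np.pi/2,.056)
if read_finger_gap()>.03: place(PAN,.0442,np.pi/2,.056)
else: raise SystemExit
above((.42,0),np.pi/2)
s=snap("side"); t=snap("top")
a=cv2.resize(s[230:310,120:240],(390,260),interpolation=cv2.INTER_CUBIC)
from o import ortho
b=cv2.resize(ortho("top",t,*PAN,.022),(260,260))
cv2.circle(b,(130,130),80,(255,0,0),1)
cv2.imwrite('pics/t7.png',cv2.cvtColor(np.hstack([a,b]),cv2.COLOR_RGB2BGR)); print(read_time_s())
```

```text
dF [ 0.8 -0.8 -0.3] tcp [ 4.822e-01  9.600e-03 -4.000e-04]
gap 0.04044541934025849 F 30.2034944530169
gap up 0.03976972667251285 30.278780784574337
place dF [-1.5 -0.4  0.9] gap 0.03995330699296321
t 64.2583
65.325
```

View pics/t7.png

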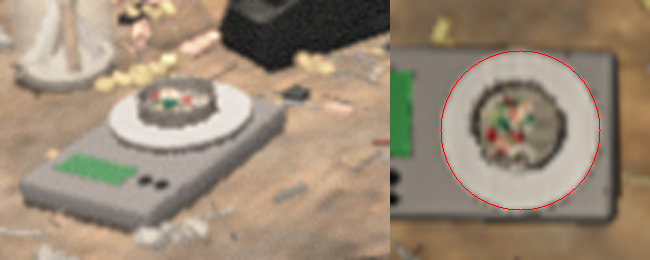

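Run:
```python
from h import *
pick(SCREW,.0225,0,.060)
if read_finger_gap()<.03: raise SystemExit
place(SPOT,.0322,YAW+np.pi/2,.058)
above((.45,-.25),YAW)
t=snap("top"); s=snap("side")
from o import ortho
b=cv2.resize(ortho("top",t,*SPOT,.026,.1),(400,400))
cv2.circle(b,(200,200),3,(255,0,0),-1)
a=cv2.resize(s[160:290,230:400],(390,298),interpolation=cv2.INTER_CUBIC); a=cv2.copyMakeBorder(a,0,102,0,0,0)
cv2.imwrite('pics/t8.png',cv2.cvtColor(np.hstack([a,b]),cv2.COLOR_RGB2BGR)); print(read_time_s())
```

```text
dF [ 1.2 -1.1 -0.2] tcp [ 0.6165 -0.2885 -0.0083]
gap 0.04064265381284553 F 30.547811278622135
gap up 0.040751730819759746 30.33170205468629
place dF [-2.3 -1.4  5.2] gap 0.04088396862515428
t 76.9
78.025
```

View pics/t8.png

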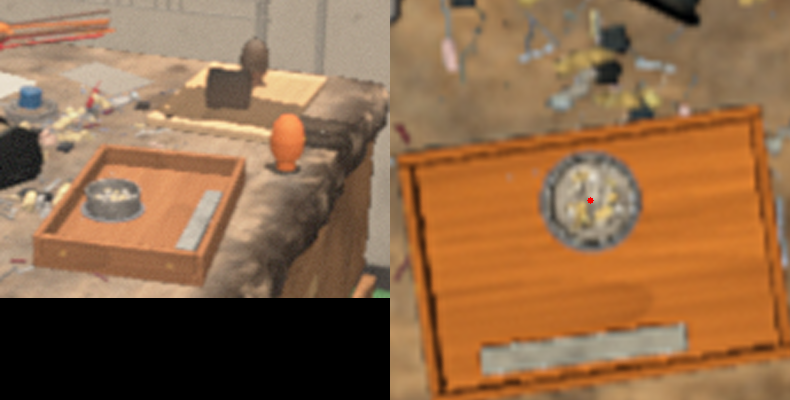

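Run:
```python
from h import *
pick(BL,.042,YAW,.060)
if read_finger_gap()<.03: raise SystemExit
place(LOUPE,.041,YAW,.056)
pick(BH,.042,YAW,.048)
if read_finger_gap()<.02: raise SystemExit
place(HANDLE,.0412,YAW,.046)
above((.45,-.25),YAW)
t=snap("top"); s=snap("side"); t0=cv2.cvtColor(cv2.imread('pics/top0.png'),cv2.COLOR_BGR2RGB)
from o import ortho
b=cv2.resize(ortho("top",t,*SPOT,.04,.1),(390,390));c=cv2.resize(ortho("top",t0,*SPOT,.04,.1),(390,390))
a=cv2.resize(s[190:290,120:360],(780,210),interpolation=cv2.INTER_CUBIC)
a=cv2.resize(s[190:290,120:360],(480,200),interpolation=cv2.INTER_CUBIC); a=cv2.copyMakeBorder(a,0,0,0,300,0)
cv2.imwrite('pics/t9.png',cv2.cvtColor(np.vstack([np.hstack([b,c]),a]),cv2.COLOR_RGB2BGR)); print(read_time_s())
```

```text
dF [-0.4 -0.9 -0.3] tcp [ 0.4673 -0.2379  0.0111]
gap 0.041713198632990604 F 31.44526720046997
gap up 0.041634511052318815 31.165541410446167
place dF [-3.3 -0.9  9.3] gap 0.04143168124672314
t 88.025
dF [ 1.3 -0.6 -0.4] tcp [ 0.4673 -0.318   0.0111]
gap 0.027954998671373493 F 29.72097592370119
gap up 0.028023298895276116 29.590002028053277
place dF [-3.  -0.3  5.2] gap 0.02822669252799037
t 99.1667
100.1
```

View pics/t9.png

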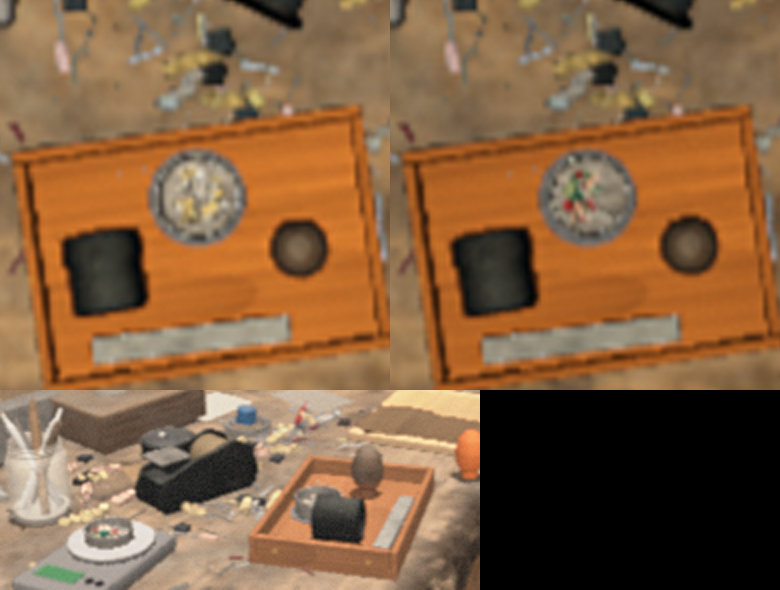

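The picture shows the loupe at (105,272) against (495,270) at the start. The handle is at (299,248) against (689,245), and the slate and tins are in place. All are within about 2 mm of target.

```bash
python3 -c "
from bench import *
print(sign_off())"
```

```text
the job is handed in; nothing more can be done
None
```

The job is handed in at about 100 s of the 144 s allowed, with no verdict returned: in the last pictures the loupe, handle and screw tin stand within about 2 mm of their places, the scrap tin is about 3 mm off the middle of the pan, and the slate looks unmoved.

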